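# Sort the loose parts into their trays

### The arm

A 6-joint arm with a two-finger parallel gripper is mounted at the origin on a cart in front of the work surface, level with it; the furniture and walls round the work are solid. World frame = base frame: x ahead of the robot, y to its left, z up, the work surface at z = 0. Lengths are in m, angles in rad, forces in N, time in s.
With the tool pointing down it reaches from about 0.325 to 0.775 m from the base axis. Payload 5.5 kg.
Tool frame: the origin (TCP) lies midway between the tips of the shut fingers; the grasp point (between the pads) lies 19 mm behind it; z points along the fingers, y is the line along which they close (so a half turn about z gives the same grasp; the last joint's range is limited). The gripper opens to 88 mm and grips with 3 to 60 N. Pads are 20 mm wide; open, the fingers measure 115 mm over their backs; the gripper's body (75 mm by 178 mm) begins 61 mm behind the grasp point.
Start: joints at [-1.212, 0.091, 1.231, -0, 1.82, -0.057], TCP at [0.242, -0.549, 0.223] pointing down, gripper open.
Joint ranges: [-2.87, 2.87], [-0.86, 2.18], [0.17, 2.46], [-1.51, 4.65], [0.06, 2.69], [-2.65, 2.65]. Speed limits (rad/s): [2.57, 2.57, 3.01, 3.14, 3.14, 3.14].

### API

Orientations are given as a unit quaternion [w, x, y, z].
In Python, from station import * gives the robot as it stands. The module is installed in compiled form; this text tells all that it offers.
- The arm moves only by the tool arm_command, never from a script. Its argument "deltas" is a list of rows, each an object of numbers: "hand": the opening, from 0 (shut) to 1 (fully open); "dx", "dy", "dz": the shift along the tool's x, y, z in mm; "yaw": the turn about the tool's z in degrees. In form: [{"hand": .., "dx": .., "dy": .., "dz": .., "yaw": ..}, ...]. A call has 1 to 20 rows; each row is the pose to reach, as a shift and turn from the pose commanded when the call began, along the tool's axes at that moment; what a row does not reach only later rows make up. A row lasts 1/12 s, in which the tool goes at most 41.7 mm and 7.16 degrees, less where a joint would pass 70% of its speed; a pose out of reach is approached as far as the arm can. A call with a gripper value outside its range is refused whole. The fingers move at their own pace and stop on an object; "grip_force" is the grip in N (left out, the last holds). Time passes only in rows, so rows that repeat a pose let the fingers close. It gives the time, the measured TCP pose, the force, the opening and the grip force at its end, in the units of the state.
- read_state(): the state, without advancing time (a new reading comes with each control period).
- read_camera(name): name is "scene" or "top" or "wrist"; returns the picture (480x640x3 uint8, red, green, blue); there is no depth.
- get_calibration(name): a dict with "camera_matrix" (3x3 intrinsics, pixels), "rvec" (rotation vector, rad) and "tvec" (3), from world to camera coordinates, as OpenCV has them; the wrist camera has in their place "T_tool_cam" (4x4, takes a point from camera to tool coordinates, whose origin is the TCP and whose axes are the flange's). Camera axes: x right, y down, z forward; pixel columns grow to the right and rows downward; lengths in m; the calibration is good to about 2 mm. A picture is of the moment at which its call begins: read the wrist's pose just before it. get_calibration takes no time and is no camera call.
- close_job(): hands the job in; it is judged then, once.
The state is a dict: "t": time; "joints": joint angles; "joint_velocities": joint speeds; "joint_efforts": joint torques, N m; "position": TCP position; "tool_rot": TCP orientation; "ft_force": force on the tool from outside, world axes, zero at the start; "moment": the same for the moment, N m; "finger_gap": opening from 0.0 (shut) to 1.0 (fully open); "grip_force": force on a finger pad.
Only numpy, scipy, OpenCV 4.12 (cv2) and the standard library are available. Lean on these libraries where they do the work, as an engineer would, in place of code of your own. Each camera call takes 0.05 s, during which the arm holds its last target. There are 200 camera calls.

### The job

Sort the loose parts at the front of the bench: stand both grey knobs upright side by side on the floor of the round dish, lay the felt marker flat in the long narrow tray, and set the black plug adapter, lying flat as it does now, in the middle of the squarer tray. Leave the aluminium gauge block and the roll of black tape where they lie.

Things in the scene. Friction and masses are not known exactly. Their poses are not given: they have to be found in the camera images.
- knob_a: plain grey plastic control knob, a short cylinder 23 mm across and 16 mm high, standing on its base with the thin pointer mark on top; one of two alike. Origin at the centre of its underside, z up.
- knob_b: plain grey plastic control knob, a short cylinder 23 mm across and 16 mm high, standing on its base with the thin pointer mark on top; the other of the two. Origin at the centre of its underside, z up.
- marker: felt marker lying on the bench, white barrel with a black cap, 130 mm long and 16 mm thick (21 mm over the small clip). Long axis = its y, the cap at -y; origin midway along it, on the underside as it lies at the start.
- marker_mid (a point): the middle of the marker, on its long axis, 8 mm above the bench as it lies at the start.
- adapter: black plug-in USB wall adapter lying flat, 28 mm high. Its block is 30 mm wide (x, the way to pinch it) and 46 mm long, from y = -31 to y = +15 mm, its middle at y = -8 mm; thin prongs stick out beyond it to y = +33 mm and should not be gripped. Origin midway over all (block and prongs), on the underside.
- gauge_block: bystander, not to be moved: aluminium gauge block with a notch, 25 (x) x 60 (y) x 16 mm. Origin at the centre of its underside.
- tape_roll: bystander, not to be moved: roll of black tape lying flat, 68 mm across, 20 mm high. Origin at the centre of its underside.
- round_dish: round open aluminium dish, fixed to the bench, for the knobs: 114 mm across at the rim, 20 mm high; flat floor about 94 mm across, 4 mm above the bench; wall 3 mm, leaning out a little. Origin at the centre of its underside. Behind the row of trays (x over 0.60 m, y -0.13 to 0.25 m) is a solid test fixture, its open lid up to 0.28 m high: carry things past in front of it.
- long_tray: long narrow open grey plastic tray, fixed to the bench, for the marker: outside 76 (x) x 162 (y) mm, 20 mm high (22 at the rolled rim), inside 70 x 156 mm; floor 3 mm above the bench. Long axis = its y. Origin at the centre of its underside. Behind the row of trays (x over 0.60 m, y -0.13 to 0.25 m) is a solid test fixture, its open lid up to 0.28 m high: carry things past in front of it.
- square_tray: squarer open grey plastic tray, fixed to the bench, for the adapter: outside 92 (x) x 114 (y) mm, 20 mm high (22 at the rolled rim), inside 86 x 108 mm; floor 3 mm above the bench. Origin at the centre of its underside. Behind the row of trays (x over 0.60 m, y -0.13 to 0.25 m) is a solid test fixture, its open lid up to 0.28 m high: carry things past in front of it.

How it is judged:
By the outcome, as a careful person would: the job done as asked, in the order asked, and still so for the second after the job is handed in, with the robot touching nothing.
It also fails if it takes over 96 s, if anything falls off the work surface, if the arm or the gripper's body presses on something with over 40 N, if the wrist force passes 120 N, or if a joint passes its speed limit or range.

## Working session

There is one attempt and no reset: what is moved stays moved. The work goes in short steps, Python scripts to look and compute and a tool call to move; the robot and the scene stay as the last step left them, time stands still between calls to the robot, and variables do not carry over. Pictures are saved under pics/ and viewed, at most 14 in all, crops included, and the job is handed in when it is done.

Besides the shell and the picture viewer there is one more tool, called after "Call:" in YAML: its name, and indented under it one key for each argument. arm_command: Moves the arm, as the interface text tells. Its arguments: {"type":"object","properties":{"deltas":{"type":"array"},"grip_force":{"type":"number"}},"required":["deltas"]}

```bash
mkdir -p pics; cat > h.py <<'E'
from station import *
import numpy as np, cv2
from scipy.spatial.transform import Rotation as R
def save(cam,name):
    im=read_camera(cam); cv2.imwrite(f'pics/{name}.png',cv2.cvtColor(im,cv2.COLOR_RGB2BGR)); return im
def tool():
    s=read_state(); w,x,y,z=s['tool_rot']; T=np.eye(4); T[:3,:3]=R.from_quat([x,y,z,w]).as_matrix(); T[:3,3]=s['position']; return T
def pix2w(cam,uv,z,T=None):
    c=get_calibration(cam); K=np.array(c['camera_matrix'])
    if cam=='wrist':
        M=T@np.array(c['T_tool_cam']); Rm=M[:3,:3]; o=M[:3,3]
    else:
        r=cv2.Rodrigues(np.array(c['rvec'],float))[0]; Rm=r.T; o=-r.T@np.array(c['tvec'],float).ravel()
    d=Rm@np.linalg.inv(K)@np.array([uv[0],uv[1],1.0])
    return o+d*(z-o[2])/d[2]
def w2pix(cam,p):
    c=get_calibration(cam); q,_=cv2.projectPoints(np.array([p],float),np.array(c['rvec'],float),np.array(c['tvec'],float),np.array(c['camera_matrix'],float),None); return q.ravel()
E
python3 - <<'E'
from h import *
save('top','top0');save('scene','scene0')
s=read_state();print(s);print(tool().round(3))
for c in('top','scene','wrist'):print(get_calibration(c))
E
```

```text
{'t': 0.1, 'joints': array([-1.21172178e+00,  9.17909266e-02,  1.23174557e+00, -1.85310994e-05,
        1.81978004e+00, -5.66987411e-02]), 'joint_velocities': array([ 5.81358175e-04, -2.16439831e-03, -1.68888716e-03,  7.45073314e-05,
       -6.62275296e-04, -9.41133433e-04]), 'joint_efforts': array([ 3.29758630e-03, -4.47855842e+01, -4.07571244e+01,  7.01526389e-02,
        2.83773069e-02, -1.10574001e-04]), 'position': array([ 0.24224221, -0.54864685,  0.22162677]), 'tool_rot': array([-8.50758264e-04,  9.78469387e-01,  2.06390203e-01, -1.38698857e-04]), 'ft_force': array([0.46787265, 0.14834692, 0.30302516]), 'moment': array([-3.30786904e-05, -1.94555400e-04, -9.38117161e-03]), 'grip_force': 0.0, 'finger_gap': 1.004033095951953}
[[ 0.915  0.404 -0.001  0.242]
 [ 0.404 -0.915  0.002 -0.549]
 [ 0.    -0.002 -1.     0.222]
 [ 0.     0.     0.     1.   ]]
{'camera_matrix': array([[520.43893101,   0.        , 319.0694118 ],
       [  0.        , 520.43893101, 236.40800519],
       [  0.        ,   0.        ,   1.        ]]), 'rvec': array([ 2.16962285, -2.11740347,  0.18276092]), 'tvec'
[... 157 characters left out ...]
3087077],
       [  0.        ,   0.        ,   1.        ]]), 'rvec': array([ 0.8697451 , -2.29115951,  1.28448798]), 'tvec': array([0.4447566 , 0.16994806, 1.02427421])}
{'camera_matrix': array([[356.59811694,   0.        , 315.93580455],
       [  0.        , 356.59811694, 241.7007006 ],
       [  0.        ,   0.        ,   1.        ]]), 'T_tool_cam': array([[-9.63114047e-04, -9.52325173e-01, -3.05083328e-01,
         8.41512374e-02],
       [ 9.99999432e-01, -1.05659750e-03,  1.41308592e-04,
         3.99854969e-04],
       [-4.56922010e-04, -3.05083018e-01,  9.52325650e-01,
        -1.63128359e-01],
       [ 0.00000000e+00,  0.00000000e+00,  0.00000000e+00,
         1.00000000e+00]])}
```

View pics/top0.png

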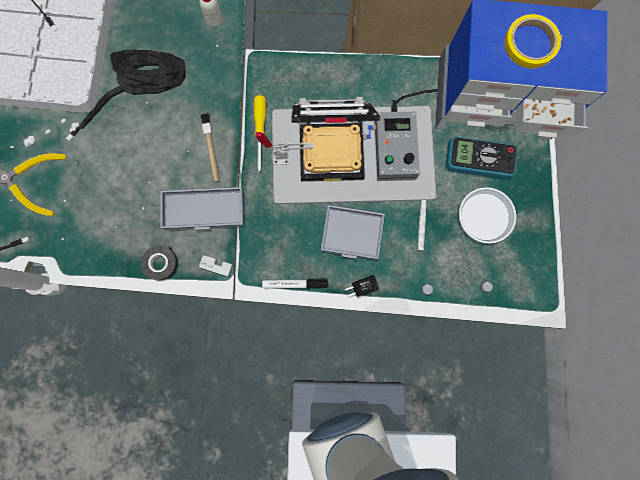

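View pics/scene0.png

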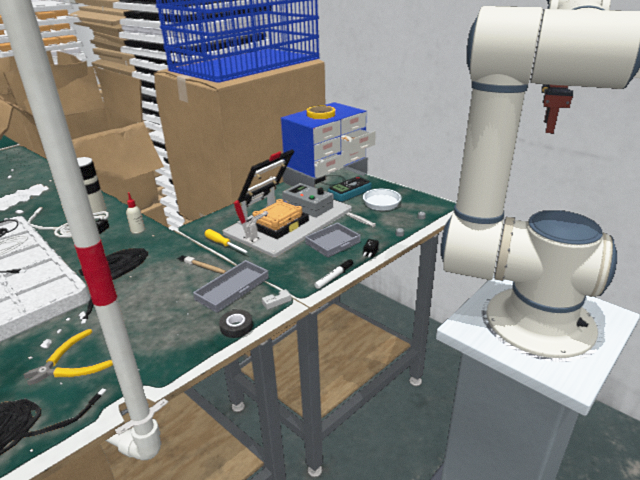

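The top view shows the knobs at (428,289) and (487,287), and the marker from (262,284) to (327,283) with its cap on the right. The adapter block is at about (366,286) with its prongs to the left. The dish is at (487,215), the square tray at (353,232) and the long tray at (201,208).

```bash
python3 - <<'E'
from h import *
im=cv2.imread('pics/top0.png')
cv2.imwrite('pics/crop0.png',cv2.resize(im[190:300,150:350],None,fx=4,fy=4,interpolation=cv2.INTER_CUBIC))
cv2.imwrite('pics/crop1.png',cv2.resize(im[180:310,310:520],None,fx=3.8,fy=3.8,interpolation=cv2.INTER_CUBIC))
for n,uv,z in [('ka',(428,289),.016),('kb',(487,287),.016),('mk1',(262,284),.008),('mk2',(327,283),.008),('ad',(366,286),.028),('prong',(346,292),.014),('dish',(487,215),.02),('sq',(353,232),.022),('long',(201,208),.022),('edge',(430,308),0),('tape',(159,263),.02)]:
  print(n,pix2w('top',uv,z).round(4))
E
```

```text
ka [ 0.4247 -0.1066  0.016 ]
kb [ 0.4315 -0.2233  0.016 ]
mk1 [0.4272 0.2208 0.008 ]
mk2 [0.4323 0.0922 0.008 ]
ad [0.4269 0.0169 0.028 ]
prong [0.4151 0.0547 0.014 ]
dish [ 0.5756 -0.2259  0.02  ]
sq [0.5337 0.0431 0.022 ]
long [0.5745 0.347  0.022 ]
edge [ 0.3882 -0.1137  0.    ]
tape [0.4626 0.4231 0.02  ]
```

View pics/crop1.png

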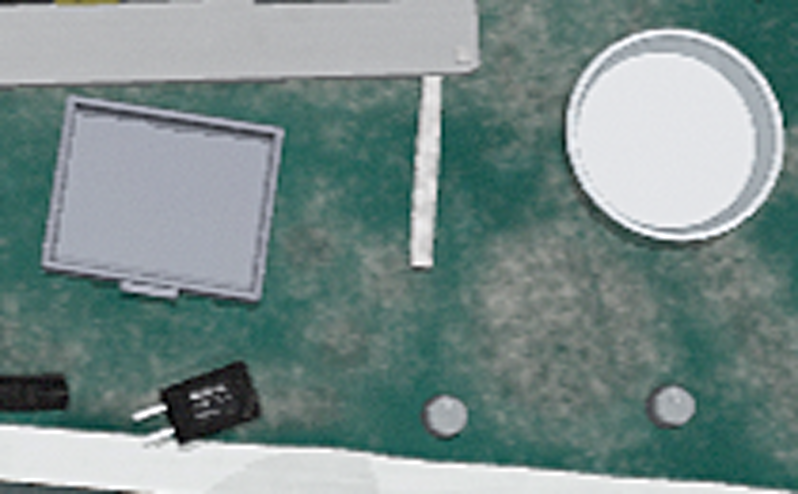

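View pics/crop0.png

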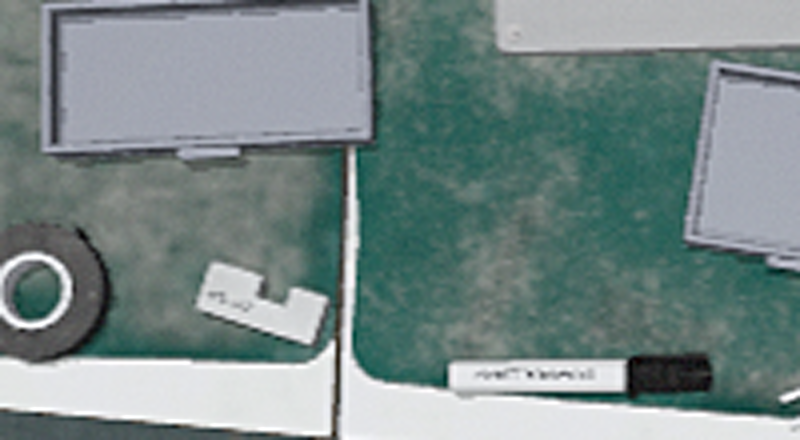

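The crops fix three things. The square tray is turned slightly, with its rim centred near crop1 (164,199). The dish rim centre is at crop1 (675,135). The marker runs (448,377)–(712,373) in crop0. I'll go above the knobs now and turn the tool so that tool x is world y.

Call:
arm_command:
  deltas:
    - {"hand": 0.6,"dx": 345,"dy": -267,"dz": 72,"yaw": -66}
    - {"hand": 0.6,"dx": 345,"dy": -267,"dz": 72,"yaw": -66}
    - {"hand": 0.6,"dx": 345,"dy": -267,"dz": 72,"yaw": -66}
    - {"hand": 0.6,"dx": 345,"dy": -267,"dz": 72,"yaw": -66}
    - {"hand": 0.6,"dx": 345,"dy": -267,"dz": 72,"yaw": -66}
    - {"hand": 0.6,"dx": 345,"dy": -267,"dz": 72,"yaw": -66}
    - {"hand": 0.6,"dx": 345,"dy": -267,"dz": 72,"yaw": -66}
    - {"hand": 0.6,"dx": 345,"dy": -267,"dz": 72,"yaw": -66}
    - {"hand": 0.6,"dx": 345,"dy": -267,"dz": 72,"yaw": -66}
    - {"hand": 0.6,"dx": 345,"dy": -267,"dz": 72,"yaw": -66}
    - {"hand": 0.6,"dx": 345,"dy": -267,"dz": 72,"yaw": -66}
    - {"hand": 0.6,"dx": 345,"dy": -267,"dz": 72,"yaw": -66}
    - {"hand": 0.6,"dx": 345,"dy": -267,"dz": 72,"yaw": -66}
    - {"hand": 0.6,"dx": 345,"dy": -267,"dz": 72,"yaw": -66}
    - {"hand": 0.6,"dx": 345,"dy": -267,"dz": 72,"yaw": -66}

```text
t: 1.35
position: [0.4497, -0.1664, 0.1508]
tool_rot: [0.0, 0.709, 0.705, -0.0]
ft_force: [0.6, 0.3, 0.7]
finger_gap: 0.602
grip_force: 0.0
```

```bash
python3 - <<'E'
from h import *
T=tool(); save('wrist','w1'); np.save('w1.npy',T); print(T.round(4))
f=lambda U,V,s,ou,ov:((U+.5)/s-.5+ou,(V+.5)/s-.5+ov)
a=lambda n,U,V,z:print(n,pix2w('top',f(U,V,3.8,310,180),z).round(4))
b=lambda n,U,V,z:print(n,pix2w('top',f(U,V,4,150,190),z).round(4))
a('ka',449,412,.016);a('kb',676,404,.016);a('dish',675,135,.02)
for c in((71,97),(284,129),(259,300),(42,268)):a('sq',*c,.022)
for c in((160,397),(243,363),(260,410),(178,443)):a('ad',*c,.028)
b('m1',448,377,.008);b('m2',712,373,.008)
for c in((42,4),(372,-2),(376,138),(45,155)):b('long',*c,.022)
E
```

```text
[[ 4.600e-03  1.000e+00 -1.000e-04  4.497e-01]
 [ 1.000e+00 -4.600e-03 -5.000e-04 -1.664e-01]
 [-5.000e-04 -1.000e-04 -1.000e+00  1.508e-01]
 [ 0.000e+00  0.000e+00  0.000e+00  1.000e+00]]
ka [ 0.4266 -0.1062  0.016 ]
kb [ 0.4336 -0.2244  0.016 ]
dish [ 0.5752 -0.2265  0.02  ]
sq [0.587  0.0932 0.022 ]
sq [ 0.5727 -0.0192  0.022 ]
sq [ 0.4818 -0.0065  0.022 ]
sq [0.4957 0.1064 0.022 ]
ad [0.4299 0.0446 0.028 ]
ad [0.4483 0.0022 0.028 ]
ad [ 0.4245 -0.0066  0.028 ]
ad [0.4067 0.0351 0.028 ]
m1 [0.4274 0.2215 0.008 ]
m2 [0.4326 0.091  0.008 ]
long [0.6079 0.4307 0.022 ]
long [0.6154 0.266  0.022 ]
long [0.544  0.2607 0.022 ]
long [0.5313 0.4238 0.022 ]
```

View pics/w1.png

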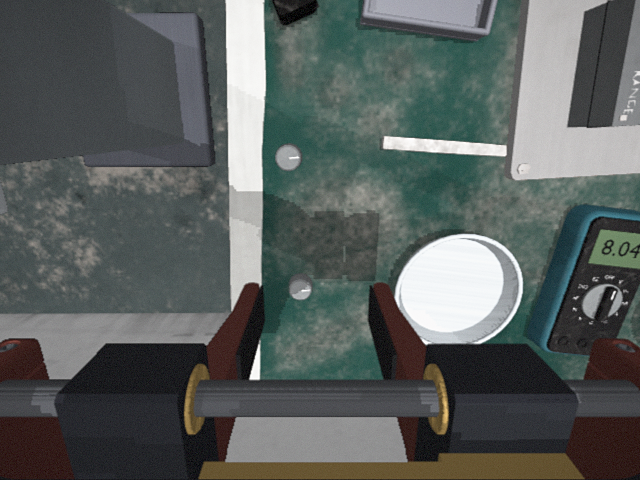

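The wrist view shows the knob tops at about (289,155) and (300,286), and the dish rim centred near (459,290).

```bash
python3 - <<'E'
from h import *
T=np.load('w1.npy')
for n,uv,z in(('ka',(289,155),.016),('kb',(300.5,286),.016),('dish',(459.5,289),.02)):print(n,pix2w('wrist',uv,z,T).round(4))
E
```

```text
ka [ 0.4281 -0.1039  0.016 ]
kb [ 0.4353 -0.2205  0.016 ]
dish [ 0.5792 -0.2224  0.02  ]
```

Call:
arm_command:
  deltas:
    - {"hand": 0.6,"dx": 61,"dy": -23,"dz": 90,"yaw": 0}
    - {"hand": 0.6,"dx": 61,"dy": -23,"dz": 90,"yaw": 0}
    - {"hand": 0.6,"dx": 61,"dy": -23,"dz": 90,"yaw": 0}
    - {"hand": 0.6,"dx": 61,"dy": -23,"dz": 115,"yaw": 0}
    - {"hand": 0.6,"dx": 61,"dy": -23,"dz": 135,"yaw": 0}
    - {"hand": 0.6,"dx": 61,"dy": -23,"dz": 147,"yaw": 0}
    - {"hand": 0.6,"dx": 61,"dy": -23,"dz": 147,"yaw": 0}
    - {"hand": 0.1,"dx": 61,"dy": -23,"dz": 147,"yaw": 0}
    - {"hand": 0.1,"dx": 61,"dy": -23,"dz": 147,"yaw": 0}
    - {"hand": 0.1,"dx": 61,"dy": -23,"dz": 147,"yaw": 0}
    - {"hand": 0.1,"dx": 61,"dy": -23,"dz": 147,"yaw": 0}
    - {"hand": 0.1,"dx": 61,"dy": -23,"dz": 147,"yaw": 0}
    - {"hand": 0.1,"dx": 61,"dy": -23,"dz": 147,"yaw": 0}
    - {"hand": 0.1,"dx": 61,"dy": -23,"dz": 147,"yaw": 0}
  grip_force: 15

```text
t: 2.57
position: [0.4276, -0.1044, 0.0042]
tool_rot: [0.0, 0.708, 0.706, 0.0]
ft_force: [-1.0, 0.3, 2.7]
finger_gap: 0.241
grip_force: 15.1
```

Call:
arm_command:
  deltas:
    - {"hand": 0.1,"dx": 0,"dy": 0,"dz": -40}
    - {"hand": 0.1,"dx": 0,"dy": 0,"dz": -70}
    - {"hand": 0.1,"dx": -30,"dy": 30,"dz": -75}
    - {"hand": 0.1,"dx": -60,"dy": 60,"dz": -75}
    - {"hand": 0.1,"dx": -90,"dy": 90,"dz": -75}
    - {"hand": 0.1,"dx": -102,"dy": 125,"dz": -75}
    - {"hand": 0.1,"dx": -102,"dy": 149,"dz": -75}
    - {"hand": 0.1,"dx": -102,"dy": 149,"dz": -75}
    - {"hand": 0.1,"dx": -102,"dy": 149,"dz": -75}

```text
invalid input at $.deltas[0]: expected keys hand, dx, dy, dz, yaw
```

```bash
python3 - <<'E'
from h import *
T=tool(); save('wrist','w2'); np.save('w2.npy',T); print(T[:3,3].round(4))
E
```

```text
[ 0.4276 -0.1044  0.0042]
```

View pics/w2.png

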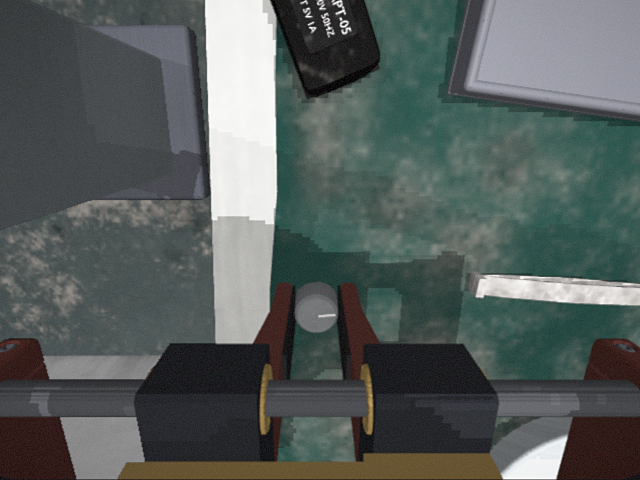

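The move was refused because every row needs a yaw. The picture shows the knob held between the pads, its top at (317,305). Resending.

Call:
arm_command:
  deltas:
    - {"hand": 0.1,"dx": 0,"dy": 0,"dz": -40,"yaw": 0}
    - {"hand": 0.1,"dx": 0,"dy": 0,"dz": -70,"yaw": 0}
    - {"hand": 0.1,"dx": -30,"dy": 30,"dz": -75,"yaw": 0}
    - {"hand": 0.1,"dx": -60,"dy": 60,"dz": -75,"yaw": 0}
    - {"hand": 0.1,"dx": -90,"dy": 90,"dz": -75,"yaw": 0}
    - {"hand": 0.1,"dx": -102,"dy": 125,"dz": -75,"yaw": 0}
    - {"hand": 0.1,"dx": -102,"dy": 149,"dz": -75,"yaw": 0}
    - {"hand": 0.1,"dx": -102,"dy": 149,"dz": -75,"yaw": 0}
    - {"hand": 0.1,"dx": -102,"dy": 149,"dz": -75,"yaw": 0}

```text
t: 3.37
position: [0.576, -0.2065, 0.0772]
tool_rot: [-0.001, 0.708, 0.706, -0.0]
ft_force: [-1.4, -0.7, 0.3]
finger_gap: 0.234
grip_force: 15.0
```

```bash
python3 - <<'E'
from h import *
T=np.load('w2.npy'); print(pix2w('wrist',(317,305),.016,T)-T[:3,3])
T=tool(); save('wrist','w3'); np.save('w3.npy',T); print(T[:3,3].round(4))
E
```

```text
[0.000418   0.00393634 0.01176624]
[ 0.576  -0.2065  0.0772]
```

View pics/w3.png

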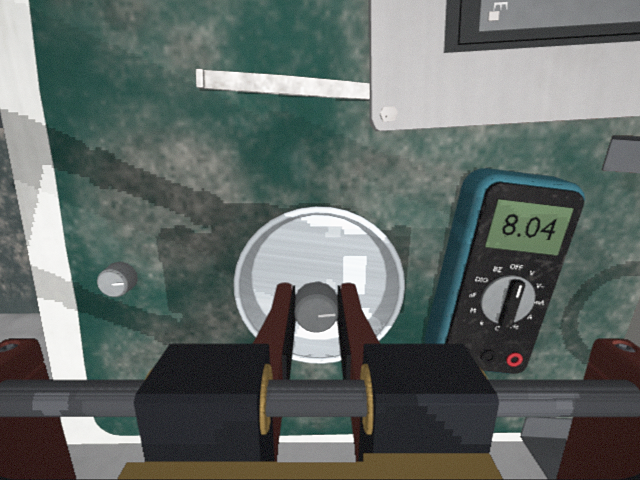

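The knob is held level above the dish. The rim spans (233..406, 206..363), so its centre is near (319,284). The second knob's top is at about (117,283).

```bash
python3 - <<'E'
from h import *
T=np.load('w3.npy')
for n,uv,z in(('dishL',(233,285),.02),('dishR',(406,285),.02),('dishT',(320,206.5),.02),('dishB',(320,363),.02),('kb',(113,282),.016),('held',(317,306),.0772+.0118)):print(n,pix2w('wrist',uv,z,T).round(4))
E
```

```text
dishL [ 0.5197 -0.2237  0.02  ]
dishR [ 0.6365 -0.224   0.02  ]
dishT [ 0.5785 -0.17    0.02  ]
dishB [ 0.5785 -0.2859  0.02  ]
kb [ 0.4365 -0.2231  0.016 ]
held [ 0.5765 -0.2031  0.089 ]
```

Call:
arm_command:
  deltas:
    - {"hand": 0.1,"dx": -5,"dy": 2,"dz": 30,"yaw": 0}
    - {"hand": 0.1,"dx": -5,"dy": 2,"dz": 50,"yaw": 0}
    - {"hand": 0.1,"dx": -5,"dy": 2,"dz": 62,"yaw": 0}
    - {"hand": 0.1,"dx": -5,"dy": 2,"dz": 67,"yaw": 0}
    - {"hand": 0.1,"dx": -5,"dy": 2,"dz": 69,"yaw": 0}
    - {"hand": 0.1,"dx": -5,"dy": 2,"dz": 69,"yaw": 0}
    - {"hand": 0.1,"dx": -5,"dy": 2,"dz": 69,"yaw": 0}
    - {"hand": 0.42,"dx": -5,"dy": 2,"dz": 69,"yaw": 0}
    - {"hand": 0.42,"dx": -5,"dy": 2,"dz": 69,"yaw": 0}
    - {"hand": 0.42,"dx": -5,"dy": 2,"dz": 69,"yaw": 0}
    - {"hand": 0.42,"dx": -5,"dy": 2,"dz": 69,"yaw": 0}
    - {"hand": 0.42,"dx": -5,"dy": 2,"dz": 69,"yaw": 0}
    - {"hand": 0.42,"dx": -5,"dy": 2,"dz": 50,"yaw": 0}
    - {"hand": 0.42,"dx": -5,"dy": 2,"dz": 15,"yaw": 0}
    - {"hand": 0.42,"dx": -5,"dy": 2,"dz": 0,"yaw": 0}
    - {"hand": 0.42,"dx": -5,"dy": 2,"dz": 0,"yaw": 0}

```text
t: 4.75
position: [0.5803, -0.2127, 0.0842]
tool_rot: [0.004, 0.708, 0.706, 0.002]
ft_force: [0.6, -0.4, 0.9]
finger_gap: 0.422
grip_force: 0.0
```

Call:
arm_command:
  deltas:
    - {"hand": 0.6,"dx": -12,"dy": -40,"dz": 0,"yaw": 0}
    - {"hand": 0.6,"dx": -12,"dy": -80,"dz": 0,"yaw": 0}
    - {"hand": 0.6,"dx": -12,"dy": -120,"dz": 0,"yaw": 0}
    - {"hand": 0.6,"dx": -12,"dy": -143,"dz": 10,"yaw": 0}
    - {"hand": 0.6,"dx": -12,"dy": -143,"dz": 30,"yaw": 0}
    - {"hand": 0.6,"dx": -12,"dy": -143,"dz": 50,"yaw": 0}
    - {"hand": 0.6,"dx": -12,"dy": -143,"dz": 65,"yaw": 0}
    - {"hand": 0.6,"dx": -12,"dy": -143,"dz": 73,"yaw": 0}
    - {"hand": 0.6,"dx": -12,"dy": -143,"dz": 73,"yaw": 0}
    - {"hand": 0.1,"dx": -12,"dy": -143,"dz": 73,"yaw": 0}
    - {"hand": 0.1,"dx": -12,"dy": -143,"dz": 73,"yaw": 0}
    - {"hand": 0.1,"dx": -12,"dy": -143,"dz": 73,"yaw": 0}
    - {"hand": 0.1,"dx": -12,"dy": -143,"dz": 73,"yaw": 0}
    - {"hand": 0.1,"dx": -12,"dy": -143,"dz": 73,"yaw": 0}
    - {"hand": 0.1,"dx": -12,"dy": -143,"dz": 73,"yaw": 0}
    - {"hand": 0.1,"dx": -12,"dy": -143,"dz": 73,"yaw": 0}

```text
t: 6.08
position: [0.4353, -0.2235, 0.0063]
tool_rot: [0.001, 0.708, 0.706, 0.0]
ft_force: [0.2, 0.3, 2.5]
finger_gap: 0.232
grip_force: 15.1
```

Call:
arm_command:
  deltas:
    - {"hand": 0.1,"dx": 0,"dy": 0,"dz": -40,"yaw": 0}
    - {"hand": 0.1,"dx": 0,"dy": 0,"dz": -73,"yaw": 0}
    - {"hand": 0.1,"dx": -15,"dy": 30,"dz": -75,"yaw": 0}
    - {"hand": 0.1,"dx": -25,"dy": 70,"dz": -75,"yaw": 0}
    - {"hand": 0.1,"dx": -25,"dy": 110,"dz": -75,"yaw": 0}
    - {"hand": 0.1,"dx": -25,"dy": 143,"dz": -75,"yaw": 0}
    - {"hand": 0.1,"dx": -25,"dy": 143,"dz": -75,"yaw": 0}
    - {"hand": 0.1,"dx": -25,"dy": 143,"dz": -75,"yaw": 0}
    - {"hand": 0.1,"dx": -25,"dy": 143,"dz": -75,"yaw": 0}

```text
t: 6.83
position: [0.5773, -0.2485, 0.08]
tool_rot: [-0.001, 0.708, 0.706, -0.0]
ft_force: [-0.4, 0.1, -0.1]
finger_gap: 0.235
grip_force: 15.0
```

```bash
python3 - <<'E'
from h import *
T=tool(); save('wrist','w4'); np.save('w4.npy',T); print(T[:3,3].round(4))
E
```

```text
[ 0.5773 -0.2485  0.08  ]
```

View pics/w4.png

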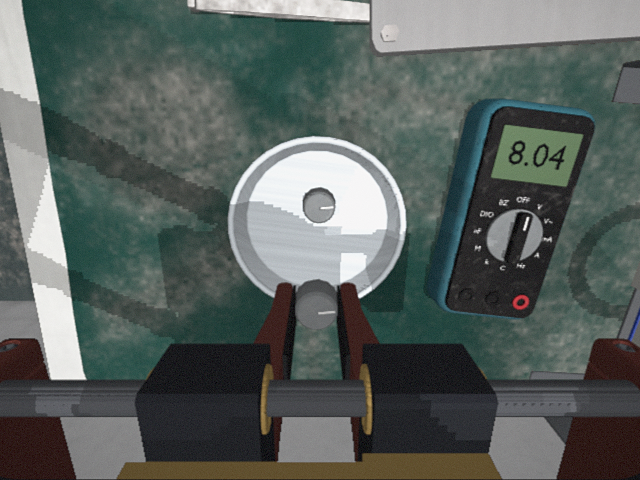

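The first knob stands in the dish with its top at (320,205). The rim spans rows 137–305, and the held knob is at (316,305).

```bash
python3 - <<'E'
from h import *
T=np.load('w4.npy')
for n,uv,z in(('ka',(320,205),.02),('L',(229,221),.02),('R',(406,221),.02),('T',(320,136.5),.02),('B',(320,305),.02),('held',(316,305),.0915)):print(n,pix2w('wrist',uv,z,T).round(4))
E
```

```text
ka [ 0.5799 -0.2117  0.02  ]
L [ 0.5211 -0.222   0.02  ]
R [ 0.6353 -0.2224  0.02  ]
T [ 0.5799 -0.1699  0.02  ]
B [ 0.5799 -0.2825  0.02  ]
held [ 0.5773 -0.2448  0.0915]
```

Call:
arm_command:
  deltas:
    - {"hand": 0.1,"dx": -2,"dy": 1,"dz": 30,"yaw": 0}
    - {"hand": 0.1,"dx": -2,"dy": 1,"dz": 50,"yaw": 0}
    - {"hand": 0.1,"dx": -2,"dy": 1,"dz": 63,"yaw": 0}
    - {"hand": 0.1,"dx": -2,"dy": 1,"dz": 68,"yaw": 0}
    - {"hand": 0.1,"dx": -2,"dy": 1,"dz": 70,"yaw": 0}
    - {"hand": 0.1,"dx": -2,"dy": 1,"dz": 70,"yaw": 0}
    - {"hand": 0.1,"dx": -2,"dy": 1,"dz": 70,"yaw": 0}
    - {"hand": 0.4,"dx": -2,"dy": 1,"dz": 70,"yaw": 0}
    - {"hand": 0.4,"dx": -2,"dy": 1,"dz": 70,"yaw": 0}
    - {"hand": 0.4,"dx": -2,"dy": 1,"dz": 70,"yaw": 0}
    - {"hand": 0.4,"dx": -2,"dy": 1,"dz": 70,"yaw": 0}
    - {"hand": 0.4,"dx": -2,"dy": 1,"dz": 70,"yaw": 0}
    - {"hand": 0.4,"dx": -2,"dy": 1,"dz": 50,"yaw": 0}
    - {"hand": 0.4,"dx": -2,"dy": 1,"dz": 15,"yaw": 0}
    - {"hand": 0.4,"dx": -2,"dy": 1,"dz": -20,"yaw": 0}
    - {"hand": 0.4,"dx": -2,"dy": 1,"dz": -20,"yaw": 0}
    - {"hand": 0.4,"dx": -2,"dy": 1,"dz": -20,"yaw": 0}

```text
t: 8.3
position: [0.5804, -0.2514, 0.1043]
tool_rot: [0.003, 0.708, 0.706, 0.001]
ft_force: [-0.6, 0.0, -0.3]
finger_gap: 0.395
grip_force: 0.0
```

Call:
arm_command:
  deltas:
    - {"hand": 0.4,"dx": 0,"dy": -40,"dz": 0,"yaw": 0}
    - {"hand": 0.4,"dx": 0,"dy": -80,"dz": 0,"yaw": 0}
    - {"hand": 0.4,"dx": 10,"dy": -120,"dz": -10,"yaw": 0}
    - {"hand": 0.4,"dx": 40,"dy": -148,"dz": -30,"yaw": 0}
    - {"hand": 0.4,"dx": 80,"dy": -148,"dz": -40,"yaw": 0}
    - {"hand": 0.4,"dx": 120,"dy": -148,"dz": -40,"yaw": 0}
    - {"hand": 0.4,"dx": 160,"dy": -148,"dz": -40,"yaw": 0}
    - {"hand": 0.4,"dx": 200,"dy": -148,"dz": -40,"yaw": 0}
    - {"hand": 0.4,"dx": 240,"dy": -148,"dz": -40,"yaw": 0}
    - {"hand": 0.4,"dx": 280,"dy": -148,"dz": -40,"yaw": 0}
    - {"hand": 0.4,"dx": 320,"dy": -148,"dz": -40,"yaw": 0}
    - {"hand": 0.4,"dx": 360,"dy": -148,"dz": -40,"yaw": 0}
    - {"hand": 0.4,"dx": 400,"dy": -148,"dz": -40,"yaw": 0}
    - {"hand": 0.4,"dx": 410,"dy": -148,"dz": -40,"yaw": 0}
    - {"hand": 0.4,"dx": 410,"dy": -148,"dz": -40,"yaw": 0}
    - {"hand": 0.4,"dx": 410,"dy": -148,"dz": -40,"yaw": 0}

```text
t: 9.63
position: [0.4316, 0.1595, 0.1393]
tool_rot: [-0.0, 0.708, 0.707, -0.001]
ft_force: [-0.3, -0.3, -0.4]
finger_gap: 0.399
grip_force: 0.0
```

```bash
python3 - <<'E'
from h import *
T=tool(); save('wrist','w5'); np.save('w5.npy',T); print(T.round(4))
E
```

```text
[[ 0.0015  1.     -0.0023  0.4316]
 [ 1.     -0.0015 -0.0014  0.1595]
 [-0.0014 -0.0023 -1.      0.1393]
 [ 0.      0.      0.      1.    ]]
```

View pics/w5.png

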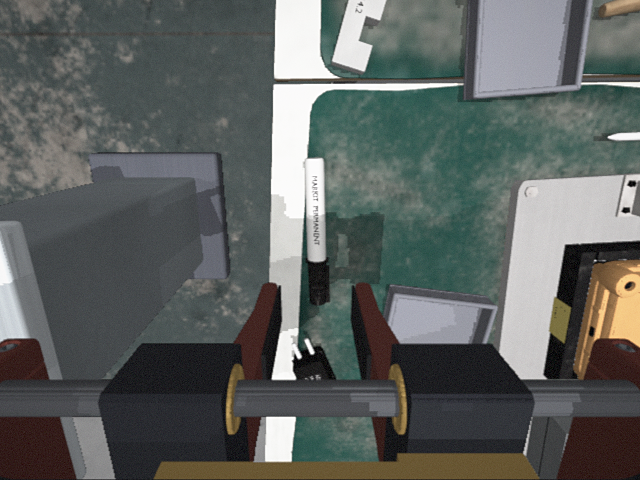

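The marker's white end is at (315,157) and its cap end at (319,305). The adapter's prongs point toward the marker near (307,350).

```bash
python3 - <<'E'
from h import *
T=np.load('w5.npy')
for n,uv,z in(('m1',(315,157),.008),('m2',(319,305),.006),('lt1',(472,4),.022),('lt2',(469,99),.022),('lt3',(583,89),.022)):print(n,pix2w('wrist',uv,z,T).round(4))
E
```

```text
m1 [0.4306 0.2204 0.008 ]
m2 [0.4339 0.0865 0.006 ]
lt1 [0.5376 0.3227 0.022 ]
lt2 [0.5433 0.2626 0.022 ]
lt3 [0.625  0.2692 0.022 ]
```

Call:
arm_command:
  deltas:
    - {"hand": 0.4,"dx": -4,"dy": -1,"dz": 40,"yaw": -2}
    - {"hand": 0.4,"dx": -4,"dy": -1,"dz": 80,"yaw": -2}
    - {"hand": 0.4,"dx": -4,"dy": -1,"dz": 105,"yaw": -2}
    - {"hand": 0.4,"dx": -4,"dy": -1,"dz": 122,"yaw": -2}
    - {"hand": 0.4,"dx": -4,"dy": -1,"dz": 132,"yaw": -2}
    - {"hand": 0.4,"dx": -4,"dy": -1,"dz": 136,"yaw": -2}
    - {"hand": 0.4,"dx": -4,"dy": -1,"dz": 136,"yaw": -2}
    - {"hand": 0.05,"dx": -4,"dy": -1,"dz": 136,"yaw": -2}
    - {"hand": 0.05,"dx": -4,"dy": -1,"dz": 136,"yaw": -2}
    - {"hand": 0.05,"dx": -4,"dy": -1,"dz": 136,"yaw": -2}
    - {"hand": 0.05,"dx": -4,"dy": -1,"dz": 136,"yaw": -2}
    - {"hand": 0.05,"dx": -4,"dy": -1,"dz": 136,"yaw": -2}
    - {"hand": 0.05,"dx": -4,"dy": -1,"dz": 136,"yaw": -2}
    - {"hand": 0.05,"dx": -4,"dy": -1,"dz": 136,"yaw": -2}
  grip_force: 20

```text
t: 10.85
position: [0.4319, 0.156, 0.0059]
tool_rot: [0.001, 0.696, 0.718, 0.001]
ft_force: [0.4, -0.5, 5.7]
finger_gap: 0.177
grip_force: 20.0
```

Call:
arm_command:
  deltas:
    - {"hand": 0.05,"dx": 0,"dy": 0,"dz": -30,"yaw": 0}
    - {"hand": 0.05,"dx": 0,"dy": 0,"dz": -65,"yaw": 0}
    - {"hand": 0.05,"dx": 30,"dy": 0,"dz": -80,"yaw": 0}
    - {"hand": 0.05,"dx": 65,"dy": 10,"dz": -80,"yaw": 0}
    - {"hand": 0.05,"dx": 100,"dy": 25,"dz": -80,"yaw": -1}
    - {"hand": 0.05,"dx": 135,"dy": 45,"dz": -80,"yaw": -2}
    - {"hand": 0.05,"dx": 165,"dy": 70,"dz": -80,"yaw": -2.5}
    - {"hand": 0.05,"dx": 185,"dy": 100,"dz": -80,"yaw": -2.5}
    - {"hand": 0.05,"dx": 185,"dy": 130,"dz": -80,"yaw": -2.5}
    - {"hand": 0.05,"dx": 185,"dy": 151,"dz": -80,"yaw": -2.5}
    - {"hand": 0.05,"dx": 185,"dy": 151,"dz": -80,"yaw": -2.5}
    - {"hand": 0.05,"dx": 185,"dy": 151,"dz": -80,"yaw": -2.5}

```text
t: 11.85
position: [0.5762, 0.3453, 0.0831]
tool_rot: [-0.001, 0.68, 0.733, -0.001]
ft_force: [-0.7, 0.4, 0.2]
finger_gap: 0.176
grip_force: 20.0
```

```bash
python3 - <<'E'
from h import *
T=tool(); save('wrist','w6'); np.save('w6.npy',T); print(T.round(4))
E
```

```text
[[-7.480e-02  9.972e-01 -2.200e-03  5.762e-01]
 [ 9.972e-01  7.480e-02 -9.000e-04  3.453e-01]
 [-7.000e-04 -2.300e-03 -1.000e+00  8.310e-02]
 [ 0.000e+00  0.000e+00  0.000e+00  1.000e+00]]
```

View pics/w6.png

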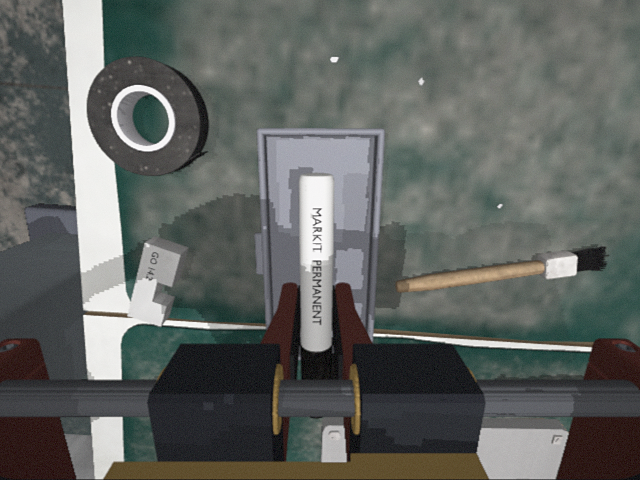

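The marker is held level and aligned with the tray. The tray's far rim is at row 129 over columns 258–384, and the marker's white end is at (317,175).

```bash
python3 - <<'E'
from h import *
T=np.load('w6.npy');Ti=np.linalg.inv(T)
for n,uv,z in(('far',(321,129),.022),('fl',(258,129),.022),('fr',(384,129),.022),('near R',(373,335),.022),('mk end',(317,175),.086)):print(n,(Ti@np.r_[pix2w('wrist',uv,z,T),1])[:3].round(4))
E
```

```text
far [0.0829 0.003  0.0611]
fl [ 0.083  -0.0348  0.0611]
fr [0.0829 0.0407 0.061 ]
near R [-0.0587  0.041   0.0611]
mk end [ 0.0637  0.0004 -0.0029]
```

Call:
arm_command:
  deltas:
    - {"hand": 0.05,"dx": 3,"dy": 3,"dz": 30,"yaw": 0}
    - {"hand": 0.05,"dx": 3,"dy": 3,"dz": 52,"yaw": 0}
    - {"hand": 0.05,"dx": 3,"dy": 3,"dz": 66,"yaw": 0}
    - {"hand": 0.05,"dx": 3,"dy": 3,"dz": 72,"yaw": 0}
    - {"hand": 0.05,"dx": 3,"dy": 3,"dz": 74,"yaw": 0}
    - {"hand": 0.05,"dx": 3,"dy": 3,"dz": 74,"yaw": 0}
    - {"hand": 0.05,"dx": 3,"dy": 3,"dz": 74,"yaw": 0}
    - {"hand": 0.35,"dx": 3,"dy": 3,"dz": 74,"yaw": 0}
    - {"hand": 0.35,"dx": 3,"dy": 3,"dz": 74,"yaw": 0}
    - {"hand": 0.35,"dx": 3,"dy": 3,"dz": 74,"yaw": 0}
    - {"hand": 0.35,"dx": 3,"dy": 3,"dz": 74,"yaw": 0}
    - {"hand": 0.35,"dx": 3,"dy": 3,"dz": 74,"yaw": 0}
    - {"hand": 0.35,"dx": 3,"dy": 3,"dz": 55,"yaw": 0}
    - {"hand": 0.35,"dx": 3,"dy": 3,"dz": 20,"yaw": 0}
    - {"hand": 0.35,"dx": 3,"dy": 3,"dz": -20,"yaw": 0}
    - {"hand": 0.35,"dx": 3,"dy": 3,"dz": -30,"yaw": 0}
    - {"hand": 0.35,"dx": 3,"dy": 3,"dz": -30,"yaw": 0}

```text
t: 13.32
position: [0.5811, 0.3498, 0.1207]
tool_rot: [0.002, 0.68, 0.733, 0.005]
ft_force: [-0.0, 0.3, 0.0]
finger_gap: 0.352
grip_force: 0.0
```

Call:
arm_command:
  deltas:
    - {"hand": 0.55,"dx": 0,"dy": -40,"dz": -35,"yaw": 0}
    - {"hand": 0.55,"dx": 0,"dy": -80,"dz": -35,"yaw": 0}
    - {"hand": 0.55,"dx": 0,"dy": -120,"dz": -35,"yaw": 0}
    - {"hand": 0.55,"dx": -20,"dy": -160,"dz": -35,"yaw": 0}
    - {"hand": 0.55,"dx": -60,"dy": -174,"dz": -35,"yaw": -5}
    - {"hand": 0.55,"dx": -100,"dy": -174,"dz": -35,"yaw": -10}
    - {"hand": 0.55,"dx": -140,"dy": -174,"dz": -35,"yaw": -15}
    - {"hand": 0.55,"dx": -180,"dy": -174,"dz": -35,"yaw": -18.5}
    - {"hand": 0.55,"dx": -220,"dy": -174,"dz": -35,"yaw": -18.5}
    - {"hand": 0.55,"dx": -260,"dy": -174,"dz": -35,"yaw": -18.5}
    - {"hand": 0.55,"dx": -300,"dy": -174,"dz": -35,"yaw": -18.5}
    - {"hand": 0.55,"dx": -315,"dy": -174,"dz": -35,"yaw": -18.5}
    - {"hand": 0.55,"dx": -315,"dy": -174,"dz": -35,"yaw": -18.5}
    - {"hand": 0.55,"dx": -315,"dy": -174,"dz": -35,"yaw": -18.5}
    - {"hand": 0.55,"dx": -315,"dy": -174,"dz": -35,"yaw": -18.5}

```text
t: 14.57
position: [0.4288, 0.0222, 0.1484]
tool_rot: [-0.001, 0.553, 0.833, -0.0]
ft_force: [-0.4, 0.2, 0.4]
finger_gap: 0.552
grip_force: 0.0
```

```bash
python3 - <<'E'
from h import *
T=tool(); save('wrist','w7'); np.save('w7.npy',T); print(T.round(4))
E
```

```text
[[-3.881e-01  9.216e-01 -1.800e-03  4.288e-01]
 [ 9.216e-01  3.881e-01  6.000e-04  2.220e-02]
 [ 1.300e-03 -1.400e-03 -1.000e+00  1.484e-01]
 [ 0.000e+00  0.000e+00  0.000e+00  1.000e+00]]
```

View pics/w7.png

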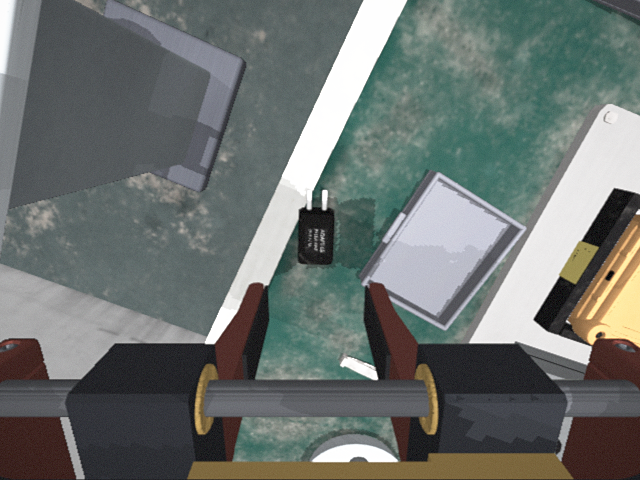

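The adapter lies square to the fingers, its block at cols 298–334 and rows 208–265, with the prongs above. The square tray's rim corners are at (436,172), (525,229), (445,328) and (360,280).

```bash
python3 - <<'E'
from h import *
T=np.load('w7.npy');Ti=np.linalg.inv(T)
for n,uv,z in(('back',(316,265),.028),('L',(298.5,250),.028),('R',(333.5,250),.028),('frontTop',(316,208),.028),('prongtip',(316,190),.014)):print(n,(Ti@np.r_[pix2w('wrist',uv,z,T),1])[:3].round(4))
P=[pix2w('wrist',uv,.022,T) for uv in((436,172),(525,229),(445,328),(360,280))]
for p in P:print(p.round(4))
print(np.mean(P,0).round(4))
a=P[0]-P[1];b=P[3]-P[2];c=P[0]-P[3];d=P[1]-P[2]
for v in(a,b,c,d):print(np.linalg.norm(v).round(3),np.degrees(np.arctan2(v[1],v[0])).round(1))
E
```

```text
back [-0.0279 -0.0003  0.1204]
L [-0.0143 -0.015   0.1204]
R [-0.0144  0.0145  0.1204]
frontTop [ 0.0217 -0.0002  0.1205]
prongtip [ 0.0339 -0.0002  0.1345]
[0.4978 0.1054 0.022 ]
[0.5897 0.0925 0.022 ]
[ 0.574 -0.017  0.022]
[ 0.4813 -0.0037  0.022 ]
[0.5357 0.0443 0.022 ]
0.093 172.1
0.094 171.8
0.11 81.4
0.111 81.8
```

Call:
arm_command:
  deltas:
    - {"hand": 0.55,"dx": -4,"dy": 0,"dz": 40,"yaw": 0}
    - {"hand": 0.55,"dx": -4,"dy": 0,"dz": 80,"yaw": 0}
    - {"hand": 0.55,"dx": -4,"dy": 0,"dz": 108,"yaw": 0}
    - {"hand": 0.55,"dx": -4,"dy": 0,"dz": 128,"yaw": 0}
    - {"hand": 0.55,"dx": -4,"dy": 0,"dz": 140,"yaw": 0}
    - {"hand": 0.55,"dx": -4,"dy": 0,"dz": 144,"yaw": 0}
    - {"hand": 0.55,"dx": -4,"dy": 0,"dz": 144,"yaw": 0}
    - {"hand": 0.2,"dx": -4,"dy": 0,"dz": 144,"yaw": 0}
    - {"hand": 0.2,"dx": -4,"dy": 0,"dz": 144,"yaw": 0}
    - {"hand": 0.2,"dx": -4,"dy": 0,"dz": 144,"yaw": 0}
    - {"hand": 0.2,"dx": -4,"dy": 0,"dz": 144,"yaw": 0}
    - {"hand": 0.2,"dx": -4,"dy": 0,"dz": 144,"yaw": 0}
    - {"hand": 0.2,"dx": -4,"dy": 0,"dz": 144,"yaw": 0}
    - {"hand": 0.2,"dx": -4,"dy": 0,"dz": 144,"yaw": 0}
  grip_force: 25

```text
t: 15.78
position: [0.4317, 0.0178, 0.0072]
tool_rot: [0.001, 0.553, 0.833, 0.001]
ft_force: [-0.8, 1.3, 5.7]
finger_gap: 0.337
grip_force: 25.0
```

```bash
python3 - <<'E'
from h import *
T=np.load('w7.npy')
for z in(0,.03,.06,.08):print(z,pix2w('top',(333,180),z).round(3),pix2w('top',(398,178),z).round(3),pix2w('wrist',(537,316),z,T).round(3),pix2w('wrist',(612,190),z,T).round(3))
E
```

```text
0 [0.645 0.084 0.   ] [ 0.653 -0.05   0.   ] [0.664 0.021 0.   ] [0.655 0.152 0.   ]
0.03 [0.637 0.085 0.03 ] [ 0.645 -0.045  0.03 ] [0.638 0.028 0.03 ] [0.63  0.147 0.03 ]
0.06 [0.629 0.086 0.06 ] [ 0.636 -0.04   0.06 ] [0.613 0.036 0.06 ] [0.605 0.142 0.06 ]
0.08 [0.623 0.087 0.08 ] [ 0.63  -0.037  0.08 ] [0.595 0.041 0.08 ] [0.589 0.138 0.08 ]
```

Call:
arm_command:
  deltas:
    - {"hand": 0.2,"dx": 0,"dy": 0,"dz": -30,"yaw": 0}
    - {"hand": 0.2,"dx": 0,"dy": 0,"dz": -65,"yaw": 0}
    - {"hand": 0.2,"dx": 0,"dy": 20,"dz": -75,"yaw": 5}
    - {"hand": 0.2,"dx": -10,"dy": 50,"dz": -75,"yaw": 11}
    - {"hand": 0.2,"dx": -20,"dy": 80,"dz": -75,"yaw": 17}
    - {"hand": 0.2,"dx": -22,"dy": 103,"dz": -75,"yaw": 23}
    - {"hand": 0.2,"dx": -22,"dy": 103,"dz": -75,"yaw": 28}
    - {"hand": 0.2,"dx": -22,"dy": 103,"dz": -75,"yaw": 31}
    - {"hand": 0.2,"dx": -22,"dy": 103,"dz": -75,"yaw": 31}
    - {"hand": 0.2,"dx": -22,"dy": 103,"dz": -75,"yaw": 31}

```text
t: 16.62
position: [0.5341, 0.0374, 0.0804]
tool_rot: [-0.0, 0.755, 0.656, -0.0]
ft_force: [0.1, -0.3, -0.7]
finger_gap: 0.338
grip_force: 25.0
```

```bash
python3 - <<'E'
from h import *
T=tool(); save('wrist','w8'); np.save('w8.npy',T); print(T.round(4))
E
```

```text
[[ 1.406e-01  9.901e-01 -6.000e-04  5.341e-01]
 [ 9.901e-01 -1.406e-01 -0.000e+00  3.740e-02]
 [-1.000e-04 -5.000e-04 -1.000e+00  8.040e-02]
 [ 0.000e+00  0.000e+00  0.000e+00  1.000e+00]]
```

View pics/w8.png

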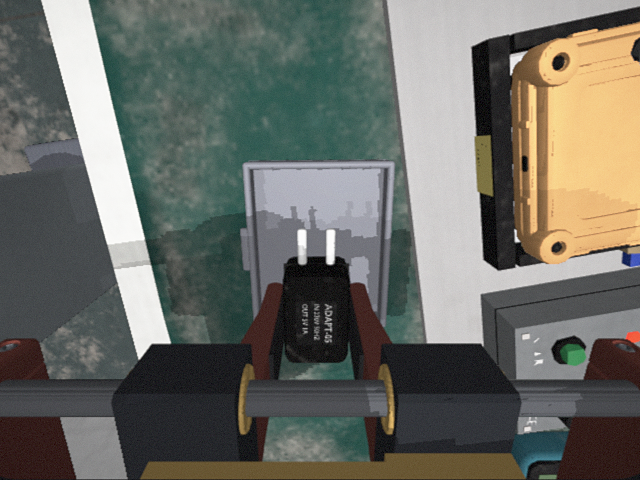

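The adapter is held level and square to the tray. The tray's far rim is at row 163 over cols 243–395, and the prong tips are at row 230.

```bash
python3 - <<'E'
from h import *
T=np.load('w8.npy');Ti=np.linalg.inv(T)
for n,uv,z in(('fl',(243,162),.022),('fr',(395,162),.022),('prong',(317,230),.089),('back',(317,362),.0804+.0208)):print(n,(Ti@np.r_[pix2w('wrist',uv,z,T),1])[:3].round(4))
E
```

```text
fl [ 0.0638 -0.0443  0.0584]
fr [0.0638 0.0482 0.0583]
prong [ 0.0399  0.0005 -0.0086]
back [-0.0211  0.0005 -0.0208]
```

Call:
arm_command:
  deltas:
    - {"hand": 0.2,"dx": -2,"dy": 2,"dz": 30,"yaw": 0}
    - {"hand": 0.2,"dx": -2,"dy": 2,"dz": 50,"yaw": 0}
    - {"hand": 0.2,"dx": -2,"dy": 2,"dz": 63,"yaw": 0}
    - {"hand": 0.2,"dx": -2,"dy": 2,"dz": 68,"yaw": 0}
    - {"hand": 0.2,"dx": -2,"dy": 2,"dz": 70,"yaw": 0}
    - {"hand": 0.2,"dx": -2,"dy": 2,"dz": 70,"yaw": 0}
    - {"hand": 0.2,"dx": -2,"dy": 2,"dz": 70,"yaw": 0}
    - {"hand": 0.47,"dx": -2,"dy": 2,"dz": 70,"yaw": 0}
    - {"hand": 0.47,"dx": -2,"dy": 2,"dz": 70,"yaw": 0}
    - {"hand": 0.47,"dx": -2,"dy": 2,"dz": 70,"yaw": 0}
    - {"hand": 0.47,"dx": -2,"dy": 2,"dz": 70,"yaw": 0}
    - {"hand": 0.47,"dx": -2,"dy": 2,"dz": 70,"yaw": 0}
    - {"hand": 0.47,"dx": -2,"dy": 2,"dz": 55,"yaw": 0}
    - {"hand": 0.47,"dx": -2,"dy": 2,"dz": 20,"yaw": 0}
    - {"hand": 0.47,"dx": -2,"dy": 2,"dz": -20,"yaw": 0}
    - {"hand": 0.47,"dx": -2,"dy": -20,"dz": -60,"yaw": 0}
    - {"hand": 0.47,"dx": -2,"dy": -60,"dz": -90,"yaw": 0}
    - {"hand": 0.47,"dx": -2,"dy": -100,"dz": -110,"yaw": 0}
    - {"hand": 0.47,"dx": -2,"dy": -130,"dz": -120,"yaw": 0}
    - {"hand": 0.47,"dx": -2,"dy": -130,"dz": -120,"yaw": 0}

```text
t: 18.33
position: [0.4028, 0.0547, 0.2061]
tool_rot: [0.002, 0.755, 0.655, 0.003]
ft_force: [0.5, -0.5, 0.8]
finger_gap: 0.471
grip_force: 0.0
```

```bash
python3 - <<'E'
from h import *
save('top','top1')
im=cv2.imread('pics/top1.png')
cv2.imwrite('pics/crop2.png',cv2.resize(im[150:310,150:530],None,fx=2.1,fy=2.1,interpolation=cv2.INTER_CUBIC))
E
```

```text
(no output)
```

View pics/crop2.png

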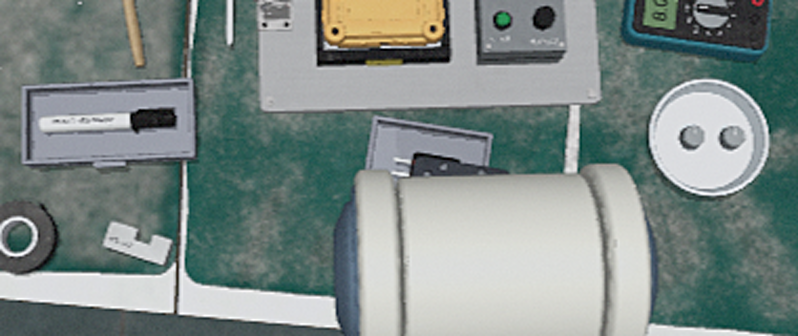

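The top view shows both knobs centred in the dish and the marker in its tray, with the gauge block and tape unmoved. The arm hides part of the adapter, so I'll check it with the wrist camera.

```bash
python3 - <<'E'
from h import *
save('wrist','w9')
E
```

```text
(no output)
```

View pics/w9.png

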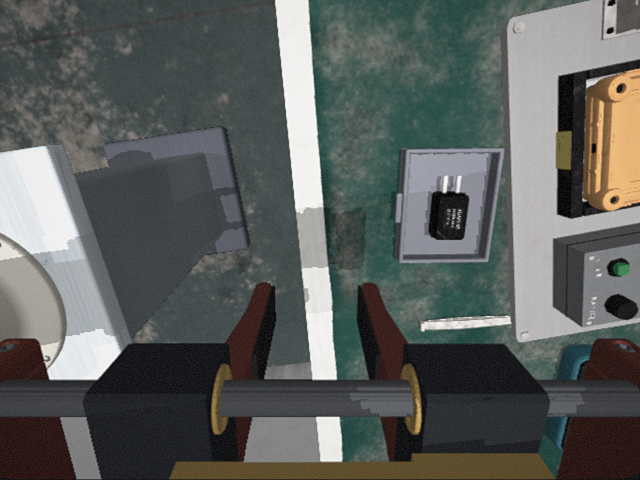

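The adapter lies flat in the middle of the square tray, at about (451,208) within a rim spanning (396..503, 149..263). Everything is in place, so I'm handing the job in.

```bash
python3 -c "
from station import *
print(close_job())"
```

```text
the job is handed in; nothing more can be done
None
```

The job is handed in after about 18 s of robot time: both knobs stand side by side in the dish, the marker lies flat in the long tray, the adapter lies flat in the middle of the square tray, and I never touched the gauge block or tape.

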